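# Put the gauge adapter away in the fittings cabinet

## Task

Put the tall brass gauge adapter away: pull the fittings cabinet's door open against its catch, hang the adapter in the empty hole of the rack on the inside of the door, and push the door shut until the catch snaps and holds it fully shut. Handle the door gently, never with more than about 25 N and without slamming it, and leave everything else on the bench where it is.

Things in the scene. Friction and masses are not known exactly. Their poses are not given: they have to be found in the camera images.
- adapter: the tall brass gauge adapter, 82 mm high, 0.2 to 0.4 kg, standing on its stem on the bench: round stem 24 mm across, 32 mm long; above it a flange 42 mm across, 12 mm thick; then a hexagon 30 mm wide, 38 mm high. Origin at the centre of the stem's end, z up along its axis. In the rack the stem goes down through the hole and the flange lies on the board
- cabinet: wooden fittings cabinet fixed to the bench, 160 deep x 230 wide x 210 mm high, flat empty top; origin at the centre of its underside, x front to back, y to the hinge side (left as seen from the front), z up. Its door, the upright front leaf (230 wide, 206 high, 16 mm thick), faces the robot within 0.2 rad; hinges and catch bear 25 N from the hand, no more
- cab_door (a joint): angle of the cabinet door about its upright hinge, rad: 0 fully shut against the carcass (a hard stop), growing as it swings out towards the robot, to 1.75 (end stop). Light friction: it stays where it is left, except near the catch
- door_handle (a point): centre of the door's handle: a level round steel bar, 11 mm thick, 90 mm long, parallel to the leaf, its axis 40 mm in front of the outer face (34 mm clear gap behind it), with a post to the leaf 43 mm either side of the centre; 192 mm above the bench, 18 mm below the cabinet's top. Door shut: 140 mm from the hinge axis along the leaf, 56 mm in front of the axis
- door_hinge (a point): point on the upright hinge axis at the height of the handle, at the left front edge of the carcass (inner plane of the leaf)
- door_catch (a point): double sprung roller catch inside, at the door's free edge, 200 mm from the hinge axis, 75 mm above the bench, gripping a spear head on the door. Shutting: resistance grows from 0.05 rad to 14 to 18 N at the handle near 0.014 rad, gives way 0.004 to 0.008 rad from shut, then snaps the door home by itself; let go before that, the door is thrown back ajar. Opening takes 9 to 17 N at the handle
- rack_hole (a point): centre of the upper rim of the empty hole in the rack inside the door: a level board 62 deep, 160 long, 12 mm thick, top 135 mm above the bench. Hole 31 mm across, right through, 36 mm from the leaf's inner face, 135 mm from the hinge axis. The hole 75 mm nearer the hinge holds a fixed fitting 42 mm wide, 42 mm above the rack. Leaf's top edge 74 mm above the rack. Door 1.2 rad open or more: free from above
- plug: bystander: low brass blanking plug with a 52 mm flange, 36 mm high; origin under its centre
- nipple: bystander: short brass nipple without a flange, 36 mm wide, 53 mm high; origin under its centre
- gauge_a: bystander: black pressure gauge lying face up, 108 mm across, 45 mm high; origin under its centre
- gauge_b: bystander: smaller black pressure gauge lying face up, 88 mm across, 40 mm high; origin under its centre
- wrench: bystander: spanner, 180 mm long, lying flat; origin under its middle, x towards its jaw
- weight: bystander: dark steel disc weight, 70 mm across, 22 mm high; origin under its centre
- jar: bystander: closed jar of grease, 52 mm across, 60 mm high; origin under its centre
Things that resemble listed ones, but are neither listed nor needed, are in the scene too. What is shaped like the adapter but blue or pink is not meant.

How it is judged:
By the outcome, as a careful person would: the job done as asked, in the order asked, and still so for the second after the job is handed in, with the robot touching nothing.
It also fails if it takes over 72 s, if anything falls off the work surface, if the arm or the gripper's body presses on something with over 40 N, if the wrist force passes 120 N, or if a joint passes its speed limit or range.

## Robot

A 6-joint arm with a two-finger parallel gripper is mounted at the origin on the work surface. World frame = base frame: x ahead of the robot, y to its left, z up, the work surface at z = 0. Lengths are in mm, angles in rad, forces in N, time in s.
With the tool pointing down it reaches from about 350 to 875 mm from the base axis. Payload 4.2 kg.
Tool frame: the origin (TCP) lies at the very end of the fingers, on their centre line; the grasp point (between the pads) lies 19 mm behind it; z points along the fingers, y is the line along which they close (so a half turn about z gives the same grasp; the last joint's range is limited). The gripper opens to 87 mm and grips with 3 to 60 N. Pads are 19 mm wide; open, the fingers measure 117 mm over their backs; the gripper's body (75 mm by 190 mm) begins 51 mm behind the grasp point.
Start: joints at [1.509, 0.385, 0.008, 0, -1.194, -0.259], TCP at [197.046, 593.104, 222.55] pointing down, gripper open.
Joint ranges: [-3.14, 3.14], [-1.21, 2.06], [-1.07, 1.41], [-3.16, 2.05], [-2.99, -0.16], [-3.1, 3.1]. Speed limits (rad/s): [2.79, 2.79, 3.14, 3.14, 3.14, 3.14].

## Interface

Orientations are given as a rotation vector (axis times angle).
In Python, from workcell import telemetry, capture, camera_model, order gives the robot as it stands. The module is installed in compiled form; this text tells all that it offers.
- The arm moves only by the tool play_rows, never from a script. Its argument "motion" is a list of rows, each a list of 3 entries, a list of its own where there are three numbers: the turn, a rotation vector about the world's x, y, z as a fraction of full scale, then the shift along the world's x, y, z as a fraction of full scale, then the finger opening in mm, from 0 to 87. In form: [[[ax, ay, az], [tx, ty, tz], claw], ...]. A call has 1 to 20 rows; each row shifts and turns the commanded pose from where the row before left it; what a row does not reach is not made up. Full scale, the value 1, is 0.75 m for a shift and pi rad for a turn. A row lasts 1/10 s, in which the tool goes at most 50 mm and 8.59 degrees, less where a joint would pass 70% of its speed; a pose out of reach is approached as far as the arm can. A call with a number of a shift or a turn outside -1 to 1 is refused whole. A call with a gripper value outside its range is refused whole. The fingers move at their own pace and stop on an object; "grip_force" is the grip in N (left out, the last holds). Time passes only in rows, so rows that do not move let the fingers close. It gives the time, the measured TCP pose, the force, the opening and the grip force at its end, in the units of the state.
- telemetry.observe(): the state, without advancing time (a new reading comes with each control period).
- capture(name): name is "side" or "top"; returns (picture, depth): 480x640x3 uint8, red, green, blue; 480x640 float32, mm along the optical axis (not along the pixel's ray), 0 where there is no reading.
- camera_model(name): a dict with "mtx" (3x3 intrinsics, pixels), "rvec" (rotation vector, rad) and "tvec" (3), from world to camera coordinates, as OpenCV has them. Camera axes: x right, y down, z forward; pixel columns grow to the right and rows downward; lengths in mm; the calibration is good to about 2 mm. A picture is of the moment at which its call begins. camera_model takes no time and is no camera call.
- order.finish_job(): hands the job in; it is judged then, once.
The state is a dict: "clock": time; "qpos": joint angles; "joint_velocities": joint speeds; "effort": joint torques, N m; "ee_pos": TCP position; "orientation": TCP orientation; "wrist_force": force on the tool from outside, world axes, zero at the start; "ft_torque": the same for the moment, N m; "width": finger opening in mm; "finger_force": force on a finger pad.
Only numpy, scipy, OpenCV 4.12 (cv2) and the standard library are available. Lean on these libraries where they do the work, as an engineer would, in place of code of your own. Each camera call takes 0.05 s, during which the arm holds its last target. There are 200 camera calls.

## Working session

There is one attempt and no reset: what is moved stays moved. The work goes in short steps, Python scripts to look and compute and a tool call to move; the robot and the scene stay as the last step left them, time stands still between calls to the robot, and variables do not carry over. Pictures are saved under pics/ and viewed, at most 10 in all, crops included, and the job is handed in when it is done.

Besides the shell and the picture viewer there is one more tool, called after ">>>" by a JSON object that holds its "op" and its "data". play_rows: Moves the arm, as the interface text tells. Shift numbers are shares of 0.75 m and turn numbers shares of pi rad, none past 1 either way. Its arguments: {"type":"object","properties":{"motion":{"type":"array","items":{"type":"array"}},"grip_force":{"type":"number"}},"required":["motion"]}

```bash
mkdir -p pics
cat > h.py <<'E'
import numpy as np, cv2
from workcell import telemetry, capture, camera_model, order
def snap(name):
    p,d=capture(name); m=camera_model(name); return p,d,m
def cloud(d,m):
    K=np.array(m["mtx"]);R=cv2.Rodrigues(np.array(m["rvec"],float))[0];t=np.array(m["tvec"],float).ravel()
    v,u=np.mgrid[:480,:640]
    c=np.stack([(u-K[0,2])/K[0,0]*d,(v-K[1,2])/K[1,1]*d,d],-1)
    w=(c-t)@R; w[d<=0]=np.nan
    return w
def save(p,f): cv2.imwrite(f,p[...,::-1])
E
python3 - <<'E'
from h import *
for n in("top","side"):
    p,d,m=snap(n); save(p,f"pics/{n}0.png"); np.savez(f"{n}0.npz",p=p,w=cloud(d,m))
s=telemetry.observe(); print(s)
E
```

```text
{'clock': 0.1, 'qpos': array([ 1.50857541e+00,  3.85471383e-01,  6.77807862e-03, -4.41853391e-04,
       -1.19399667e+00, -2.58567766e-01]), 'joint_velocities': array([-0.00051938, -0.00146861,  0.00414802,  0.00204044,  0.00116003,
       -0.00071736]), 'effort': array([-9.75690964e-04, -3.91693103e+01,  1.87933874e+01,  4.23191249e+00,
        1.34577855e-02, -7.36055995e-05]), 'ee_pos': array([196.90415578, 592.61165471, 221.57906713]), 'orientation': array([ 3.09932740e+00, -5.01681049e-01, -3.50257188e-04]), 'wrist_force': array([ 0.12638405,  0.41007482, -0.68868929]), 'ft_torque': array([-0.03520881, -0.01270574, -0.0388345 ]), 'finger_force': 0.0, 'width': 87.03643078522367}
```

View pics/top0.png

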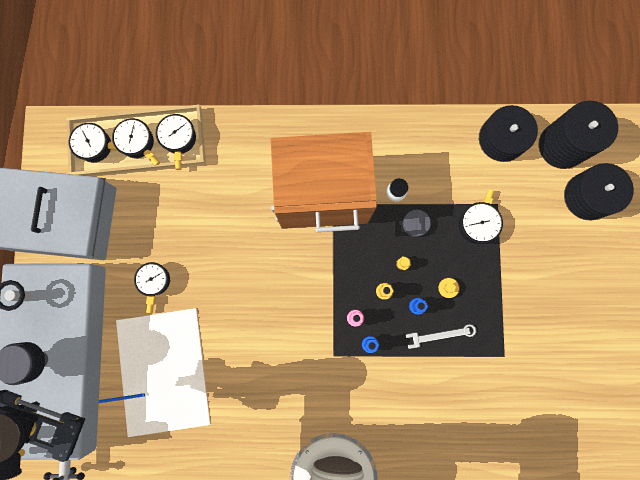

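View pics/side0.png

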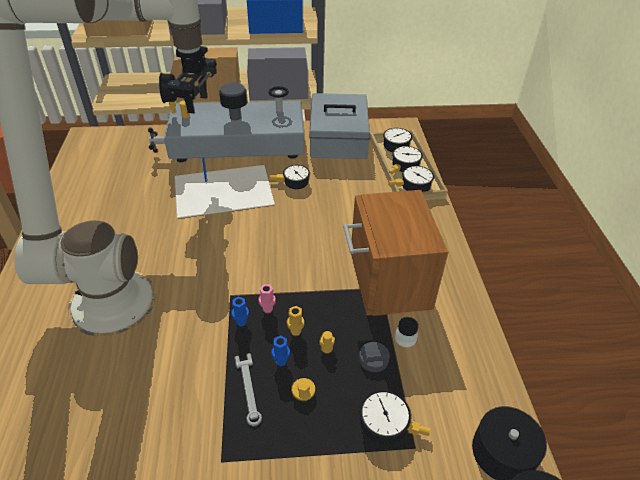

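Top view: brass items are at (385,291), (404,263) and (449,288). In the side view they are at (295,320), (327,342) and (303,389). The first is tall, flanged and has a hexagon, so it should be the adapter. The second is the nipple (no flange) and the third is the low plug. The cabinet is at top (323,175), with its handle at about (338,220). I'll measure these and confirm with a crop.

Run:
```python
from h import *
T=np.load("top0.npz");S=np.load("side0.npz")
crop=S['p'][270:420,210:410]; save(cv2.resize(crop,None,fx=4,fy=4,interpolation=cv2.INTER_CUBIC),"pics/c1.png")
wt,ws=T['w'],S['w']
for nm,w,(u,v) in(("top",wt,(385,291)),("top",wt,(404,263)),("top",wt,(449,288)),("top",wt,(418,306)),("top",wt,(356,318)),("side",ws,(295,320)),("side",ws,(327,342))):
    P=w[v-25:v+26,u-25:u+26].reshape(-1,3); c=w[v,u]
    P=P[(np.hypot(*(P[:,:2]-c[:2]).T)<32)]
    hi=P[P[:,2]>np.nanmax(P[:,2])-5]; 
    fl=P[(P[:,2]>25)&(P[:,2]<48)]
    print(nm,(u,v),c.round(),"maxz",np.nanmax(P[:,2]).round(1),"top c",((hi.max(0)+hi.min(0))/2).round(1),np.ptp(hi,0).round(),"fl",((fl.max(0)+fl.min(0))/2).round(1) if len(fl) else None, np.ptp(fl,0).round() if len(fl) else None)
# cabinet top
for w in(wt,ws):
    m=(abs(w[...,2]-210)<6)&(w[...,0]>400)&(w[...,1]<350)&(w[...,1]>-50)
    P=w[m]; r=cv2.minAreaRect(P[:,:2].astype(np.float32)); print(len(P),np.median(P[:,2]),r,cv2.boxPoints(r).round(1).tolist())
    c=P[:,:2].mean(0)
    m=(abs(w[...,2]-192)<12)&(np.hypot(w[...,0]-c[0],w[...,1]-c[1])<220)&(w[...,0]<c[0]-105)
    H=w[m]; print("handle",len(H),H.min(0).round(),H.max(0).round()); 
    if len(H)>5: print(cv2.minAreaRect(H[:,:2].astype(np.float32)))
```

```text
top (385, 291) [ 465. -126.   85.] maxz 88.0 top c [ 466.1 -129.4   85.5] [27. 27.  5.] fl [ 466.6 -129.3   40.7] [40. 41. 14.]
top (404, 263) [ 536. -179.   55.] maxz 56.9 top c [ 539.2 -181.6   54.5] [20. 21.  5.] fl [ 538.5 -180.4   36. ] [32. 31. 21.]
top (449, 288) [ 475. -294.   38.] maxz 39.8 top c [ 476.  -297.3   37.3] [23. 26.  5.] fl [ 472.7 -296.4   32.5] [41. 32. 15.]
top (418, 306) [ 429. -207.   80.] maxz 87.4 top c [ 429.8 -210.9   84.9] [27. 29.  5.] fl [ 429.1 -209.1   38.7] [40. 35. 18.]
top (356, 318) [399. -55.  81.] maxz 86.8 top c [400.4 -55.   84.4] [27. 29.  5.] fl [398.7 -55.4  42.9] [40. 41. 10.]
side (295, 320) [ 465. -148.   69.] maxz 86.7 top c [ 466.3 -132.1   84.3] [29. 30.  5.] fl [ 465.6 -136.8   39.3] [39. 32. 17.]
side (327, 342) [ 538. -192.   37.] maxz 57.6 top c [ 537.8 -183.1   55.1] [19. 20.  5.] fl [ 538.5 -186.    36.4] [34. 31. 22.]
6441 209.46781169689675 ((727.3214721679688, 44.06635284423828), (178.81666564941406, 196.86590576171875), 3.464540719985962) [[632.0999755859375, 136.89999389648438], [644.0, -59.599998474121094], [822.5, -48.79999923706055], [810.5999755859375, 147.6999969482422]]
handle 262 [595. -55. 187.] [621.  44. 203.]
((607.753662109375, -5.406913757324219), (99.52850341796875, 25.94635772705078), 89.87665557861328)
3716 210.19480845002272 ((726.3005981445312, 45.72140121459961), (177.16421508789062, 201.18714904785156), 3.3029985427856445) [[632.0999755859375, 141.0], [643.7000122070312, -59.79999923706055], [820.5, -49.599998474121094], [808.9000244140625, 151.3000030517578]]
handle 187 [593. -59. 187.] [621.  42. 201.]
((609.0427856445312, -7.728641510009766), (26.801433563232422, 100.91170501708984), 3.44731068611145)
```

View pics/c1.png

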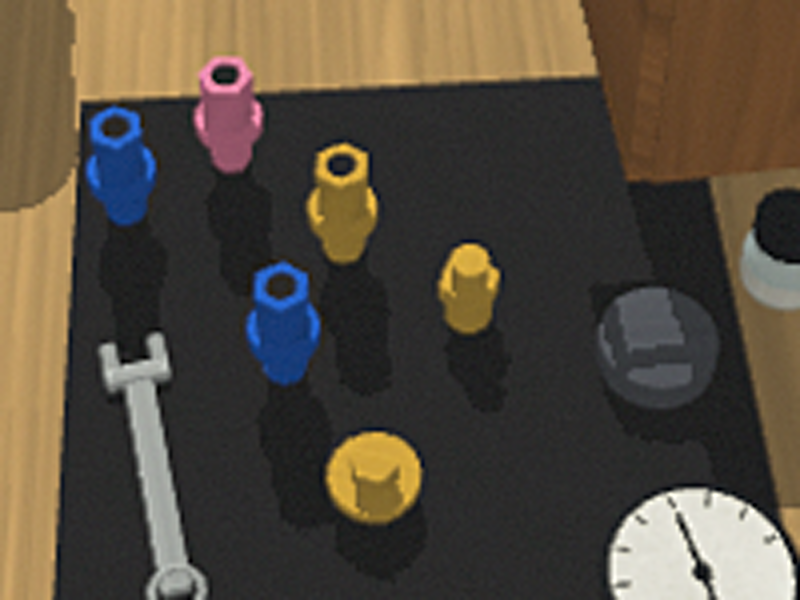

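The enlarged crop confirms it: the brass piece with hexagon and flange at crop (342,200) is the adapter, at about (466,-131). It stands 82 mm tall plus the mat, while its neighbours are blue or pink. My cabinet mask was clipped at y=-50, so I'll refit it without the cut and get the hexagon's orientation.

Run:
```python
from h import *
T=np.load("top0.npz");S=np.load("side0.npz")
for w in(T['w'],S['w']):
    m=((abs(w[...,2]-210)<5)&(abs(w[...,0]-730)<140)&(abs(w[...,1]-40)<200)).astype(np.uint8)
    n,l,st,_=cv2.connectedComponentsWithStats(m); P=w[l==1+st[1:,4].argmax()]
    r=cv2.minAreaRect(P[:,:2].astype(np.float32)); print(np.median(P[:,2]),r,cv2.boxPoints(r).round(1).tolist())
    m=(abs(w[...,2]-194)<10)&(w[...,0]<606)&(w[...,0]>570)&(abs(w[...,1])<100)
    H=w[m]; H=H[H[:,0]<601]; vx=cv2.fitLine(H[:,:2].astype(np.float32),cv2.DIST_HUBER,0,.01,.01).ravel()
    print("bar",len(H),H.mean(0).round(1),H.min(0).round(1),H.max(0).round(1),"dir deg",np.degrees(np.arctan2(vx[1],vx[0])))
    m=(abs(w[...,0]-466)<22)&(abs(w[...,1]+130)<22)&(w[...,2]>76)
    Q=w[m][:,:2].astype(np.float32); hull=cv2.convexHull(Q)
    e=[]
    for a in range(0,60,5):
        ws=[np.ptp(Q@np.array([np.cos(t),np.sin(t)])) for t in np.radians([a,a+60,a+120])]; e.append((a,round(float(np.mean(ws)),1)))
    print(len(Q),e)
    g=w[(abs(w[...,0]-480)<15)&(abs(w[...,1]+90)<10)]; print("mat z",np.nanmedian(g[:,2]))
```

```text
209.48645995532266 ((728.1228637695312, 27.310890197753906), (178.2694091796875, 230.5327606201172), 3.526827573776245) [[632.0999755859375, 136.89999389648438], [646.2000122070312, -93.19999694824219], [824.2000122070312, -82.30000305175781], [810.0, 147.8000030517578]]
bar 94 [598.1   5.  195. ] [594.8 -52.9 186.9] [600.5  44.4 203.3] dir deg -87.90604
122 [(0, 28.6), (5, 29.4), (10, 30.0), (15, 30.4), (20, 30.6), (25, 30.6), (30, 30.4), (35, 30.0), (40, 29.6), (45, 29.0), (50, 28.5), (55, 28.4)]
mat z -0.9539261076183971
210.12493461780633 ((727.7825927734375, 25.52086639404297), (177.65673828125, 239.302978515625), 3.3828041553497314) [[632.0, 139.6999969482422], [646.2000122070312, -99.19999694824219], [823.5, -88.69999694824219], [809.4000244140625, 150.1999969482422]]
bar 74 [598.   -1.  195.7] [593.  -58.8 187.1] [601.   41.9 201.2] dir deg -87.80078
124 [(0, 32.7), (5, 33.1), (10, 33.3), (15, 33.3), (20, 33.3), (25, 33.0), (30, 32.8), (35, 32.6), (40, 32.2), (45, 32.0), (50, 32.1), (55, 32.3)]
mat z 0.7567003604712009
```

>>> {"op": "play_rows", "data": {"motion": [[[0,0,-0.0189],[0.0271,-0.0413,0.0017],28],[[0,0,-0.0189],[0.0271,-0.0413,0.0017],28],[[0,0,-0.0189],[0.0271,-0.0413,0.0017],28],[[0,0,-0.0189],[0.0271,-0.0413,0.0017],28],[[0,0,-0.0189],[0.0271,-0.0413,0.0017],28],[[0,0,-0.0189],[0.0271,-0.0413,0.0017],28],[[0,0,-0.0189],[0.0271,-0.0413,0.0017],28],[[0,0,-0.0189],[0.0271,-0.0413,0.0017],28],[[0,0,-0.0189],[0.0271,-0.0413,0.0017],28],[[0,0,-0.0189],[0.0271,-0.0413,0.0017],28],[[0,0,-0.0189],[0.0271,-0.0413,0.0017],28],[[0,0,-0.0189],[0.0271,-0.0413,0.0017],28],[[0,0,-0.0189],[0.0271,-0.0413,0.0017],28],[[0,0,-0.0189],[0.0271,-0.0413,0.0017],28],[[0,0,-0.0189],[0.0271,-0.0413,0.0017],28],[[0,0,-0.0189],[0.0271,-0.0413,0.0017],28],[[0,0,-0.0189],[0.0271,-0.0413,0.0017],28],[[0,0,-0.0189],[0.0271,-0.0413,0.0017],28],[[0,0,-0.0189],[0.0271,-0.0413,0.0017],28],[[0,0,-0.0189],[0.0271,-0.0413,0.0017],28]]}}

```text
clock: 2.1
ee_pos: [603.9, -27.8, 247.5]
orientation: [2.286, -2.153, -0.001]
wrist_force: [-0.5, 0.7, -0.1]
width: 28.1
finger_force: 0.0
```

>>> {"op": "play_rows", "data": {"motion": [[[0,0,0],[0,0,-0.0125],28],[[0,0,0],[0,0,-0.0125],28],[[0,0,0],[0,0,-0.0125],28],[[0,0,0],[0,0,-0.0125],28],[[0,0,0],[0,0,-0.0067],28],[[0,0,0],[0,0,-0.0034],28],[[0,0,0],[0,0,-0.0034],28],[[0,0,0],[0,0,-0.0034],28],[[0,0,0],[0,0,0],28]]}}

```text
clock: 3.0
ee_pos: [603.5, -26.3, 197.8]
orientation: [2.29, -2.151, -0.0]
wrist_force: [0.7, -0.6, -0.3]
width: 28.1
finger_force: 0.0
```

Run:
```python
from h import *
p,d,m=snap("side"); w=cloud(d,m)
save(cv2.resize(p[180:300,300:460],None,fx=5,fy=5,interpolation=cv2.INTER_CUBIC),"pics/s2.png")
s=telemetry.observe(); print(s['ee_pos'],s['wrist_force'])
```

```text
[603.56772268 -26.3814017  197.95669477] [-0.35668692  0.51227879  0.79364582]
```

View pics/s2.png

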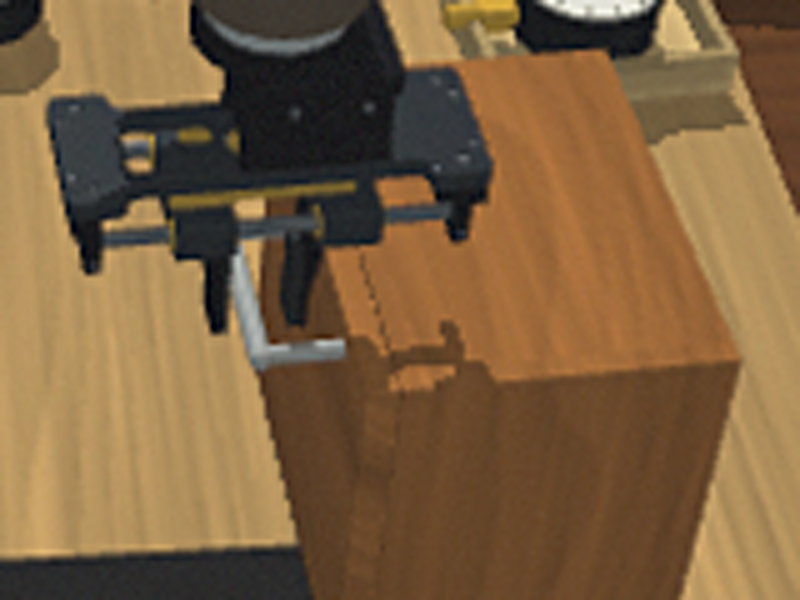

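The bar (crop 245,290) lies between the two fingertips (215,325) and (297,315), and the rear finger is clear of the leaf. I'll go down slowly.

>>> {"op": "play_rows", "data": {"motion": [[[0,0,0],[0,0,-0.004],28],[[0,0,0],[0,0,-0.004],28],[[0,0,0],[0,0,-0.004],28],[[0,0,0],[0,0,-0.004],28],[[0,0,0],[0,0,-0.004],28],[[0,0,0],[0,0,-0.004],28],[[0,0,0],[0,0,0],28]]}}

```text
clock: 3.75
ee_pos: [603.2, -26.4, 179.2]
orientation: [2.289, -2.151, -0.001]
wrist_force: [-0.5, 0.2, 0.3]
width: 28.4
finger_force: 0.0
```

>>> {"op": "play_rows", "data": {"motion": [[[0,0,-0.0019],[-0.0013,0.0004,0],28],[[0,0,-0.0019],[-0.0013,0.0004,0],28],[[0,0,-0.0019],[-0.0013,0.0004,0],28],[[0,0,-0.0019],[-0.0013,0.0004,0],28],[[0,0,-0.0019],[-0.0013,0.0004,0],28],[[0,0,-0.0019],[-0.0013,0.0004,0],28],[[0,0,-0.0019],[-0.0013,0.0004,0],28],[[0,0,0],[0,0,0],28]]}}

```text
clock: 4.55
ee_pos: [596.6, -24.3, 179.9]
orientation: [-2.244, 2.198, -0.0]
wrist_force: [-0.3, 0.1, -1.0]
width: 28.3
finger_force: 0.0
```

>>> {"op": "play_rows", "data": {"motion": [[[0,0,-0.0019],[-0.0013,0.0004,0],28],[[0,0,0],[0,0,0],28]]}}

```text
clock: 4.75
ee_pos: [595.6, -24.0, 179.9]
orientation: [2.238, -2.205, -0.0]
wrist_force: [0.4, -0.2, -0.4]
width: 28.2
finger_force: 0.0
```

>>> {"op": "play_rows", "data": {"motion": [[[0,0,-0.0019],[-0.0013,0.0004,0],28],[[0,0,0],[0,0,0],28]]}}

```text
clock: 4.95
ee_pos: [594.7, -23.7, 179.9]
orientation: [2.231, -2.212, -0.0]
wrist_force: [-0.3, -0.4, -0.5]
width: 27.9
finger_force: 0.0
```

>>> {"op": "play_rows", "data": {"motion": [[[0,0,-0.0019],[-0.0013,0.0004,0],28],[[0,0,0],[0,0,0],28]]}}

```text
clock: 5.15
ee_pos: [594.2, -23.4, 180.0]
orientation: [-2.224, 2.218, -0.001]
wrist_force: [1.4, -0.6, -0.3]
width: 27.8
finger_force: 0.7
```

>>> {"op": "play_rows", "data": {"motion": [[[0,0,-0.0019],[-0.0013,0.0004,0],28],[[0,0,0],[0,0,0],28]]}}

```text
clock: 5.35
ee_pos: [594.0, -23.1, 180.1]
orientation: [-2.217, 2.224, -0.003]
wrist_force: [4.8, -1.6, -2.8]
width: 28.0
finger_force: 2.3
```

>>> {"op": "play_rows", "data": {"motion": [[[0,0,-0.0019],[-0.0013,0.0004,0],28],[[0,0,0],[0,0,0],28]]}}

```text
clock: 5.55
ee_pos: [593.9, -23.0, 180.1]
orientation: [-2.209, 2.229, -0.005]
wrist_force: [7.3, -2.3, -4.4]
width: 28.3
finger_force: 3.5
```

>>> {"op": "play_rows", "data": {"motion": [[[0,0,-0.0019],[-0.0013,0.0004,0],28],[[0,0,0],[0,0,0],28]]}}

```text
clock: 5.75
ee_pos: [593.9, -22.7, 180.3]
orientation: [-2.201, 2.234, -0.008]
wrist_force: [10.6, -3.7, -4.7]
width: 27.8
finger_force: 4.5
```

>>> {"op": "play_rows", "data": {"motion": [[[0,0,-0.0019],[-0.0013,0.0004,0],28],[[0,0,0],[0,0,0],28]]}}

```text
clock: 5.95
ee_pos: [593.8, -22.4, 180.3]
orientation: [-2.194, 2.24, -0.01]
wrist_force: [11.3, -3.4, -5.1]
width: 28.2
finger_force: 5.5
```

>>> {"op": "play_rows", "data": {"motion": [[[0,0,-0.0019],[-0.001,0.0003,0],28],[[0,0,0],[0,0,0],28]]}}

```text
clock: 6.15
ee_pos: [593.7, -22.3, 180.3]
orientation: [-2.186, 2.246, -0.012]
wrist_force: [13.1, -4.3, -7.3]
width: 28.1
finger_force: 6.3
```

>>> {"op": "play_rows", "data": {"motion": [[[0,0,-0.0019],[-0.001,0.0003,0],28],[[0,0,0],[0,0,0],28]]}}

```text
clock: 6.35
ee_pos: [593.7, -22.0, 180.4]
orientation: [-2.179, 2.251, -0.013]
wrist_force: [14.2, -5.7, -8.2]
width: 28.0
finger_force: 7.1
```

>>> {"op": "play_rows", "data": {"motion": [[[0,0,-0.0005],[-0.0008,0.0002,-0.0007],28],[[0,0,0],[0,0,0],28]]}}

```text
clock: 6.55
ee_pos: [593.7, -22.0, 180.4]
orientation: [-2.177, 2.252, -0.015]
wrist_force: [14.9, -5.7, -6.9]
width: 28.2
finger_force: 7.3
```

>>> {"op": "play_rows", "data": {"motion": [[[0,0,-0.0005],[-0.0008,0.0002,-0.0004],28],[[0,0,0],[0,0,0],28]]}}

```text
clock: 6.75
ee_pos: [593.1, -21.8, 180.3]
orientation: [-2.175, 2.254, -0.015]
wrist_force: [13.3, -4.2, -4.5]
width: 28.2
finger_force: 6.2
```

>>> {"op": "play_rows", "data": {"motion": [[[0,0,-0.001],[-0.0008,0.0002,0],28],[[0,0,0],[0,0,0],28]]}}

```text
clock: 6.95
ee_pos: [588.8, -20.9, 180.1]
orientation: [-2.175, 2.262, -0.005]
wrist_force: [2.0, 2.3, 2.5]
width: 28.1
finger_force: 1.2
```

>>> {"op": "play_rows", "data": {"motion": [[[0,0,-0.001],[-0.0008,0.0002,0],28],[[0,0,0],[0,0,0],28]]}}

```text
clock: 7.15
ee_pos: [584.8, -21.1, 178.8]
orientation: [2.172, -2.267, -0.003]
wrist_force: [0.6, -0.2, -0.7]
width: 28.1
finger_force: 0.2
```

Run:
```python
import numpy as np
h=np.array([649.1,136.9]); r=np.array([584.8,-21.1])-h
a=0
for d in [.03,.05]+[.07]*18:
    R=lambda t:np.array([[np.cos(t),np.sin(t)],[-np.sin(t),np.cos(t)]])
    s=(R(a+d)-R(a))@r/750; a+=d; print([round(-d/np.pi,4)],s.round(4).tolist())
print(a,h+R(a)@r)
```

```text
[-0.0095] [-0.0063, 0.0027]
[-0.0159] [-0.0103, 0.0049]
[-0.0223] [-0.014, 0.0077]
[-0.0223] [-0.0134, 0.0086]
[-0.0223] [-0.0128, 0.0095]
[-0.0223] [-0.0121, 0.0104]
[-0.0223] [-0.0113, 0.0112]
[-0.0223] [-0.0105, 0.012]
[-0.0223] [-0.0096, 0.0127]
[-0.0223] [-0.0087, 0.0133]
[-0.0223] [-0.0078, 0.0139]
[-0.0223] [-0.0068, 0.0144]
[-0.0223] [-0.0057, 0.0148]
[-0.0223] [-0.0047, 0.0152]
[-0.0223] [-0.0036, 0.0155]
[-0.0223] [-0.0025, 0.0157]
[-0.0223] [-0.0014, 0.0159]
[-0.0223] [-0.0003, 0.0159]
[-0.0223] [0.0008, 0.0159]
[-0.0223] [0.0019, 0.0158]
1.3400000000000007 [480.58063687 163.3521124 ]
```

>>> {"op": "play_rows", "data": {"motion": [[[0,0,-0.0095],[-0.0063,0.0027,0],28],[[0,0,-0.0159],[-0.0103,0.0049,0],28],[[0,0,-0.0223],[-0.014,0.0077,0],28],[[0,0,-0.0223],[-0.0134,0.0086,0],28],[[0,0,-0.0223],[-0.0128,0.0095,0],28],[[0,0,-0.0223],[-0.0121,0.0104,0],28]]}}

```text
clock: 7.75
ee_pos: [532.9, 11.6, 178.7]
orientation: [1.727, -2.622, -0.001]
wrist_force: [1.6, 0.1, 0.1]
width: 27.6
finger_force: 0.6
```

>>> {"op": "play_rows", "data": {"motion": [[[0,0,-0.0223],[-0.0113,0.0112,0],28],[[0,0,-0.0223],[-0.0105,0.012,0],28],[[0,0,-0.0223],[-0.0096,0.0127,0],28],[[0,0,-0.0223],[-0.0087,0.0133,0],28],[[0,0,-0.0223],[-0.0078,0.0139,0],28],[[0,0,-0.0223],[-0.0068,0.0144,0],28],[[0,0,-0.0223],[-0.0057,0.0148,0],28]]}}

```text
clock: 8.45
ee_pos: [487.4, 80.6, 178.6]
orientation: [1.039, -2.962, 0.001]
wrist_force: [0.1, -0.7, -0.3]
width: 27.8
finger_force: 0.5
```

>>> {"op": "play_rows", "data": {"motion": [[[0,0,-0.0223],[-0.0047,0.0152,0],28],[[0,0,-0.0223],[-0.0036,0.0155,0],28],[[0,0,-0.0223],[-0.0025,0.0157,0],28],[[0,0,-0.0223],[-0.0014,0.0159,0],28],[[0,0,-0.0223],[-0.0003,0.0159,0],28],[[0,0,-0.0223],[0.0008,0.0159,0],28],[[0,0,-0.0223],[0.0019,0.0158,0],28],[[0,0,0],[0,0,0],28]]}}

```text
clock: 9.25
ee_pos: [480.8, 163.6, 178.6]
orientation: [0.296, -3.125, 0.001]
wrist_force: [-0.5, -0.3, 0.2]
width: 28.0
finger_force: 0.0
```

>>> {"op": "play_rows", "data": {"motion": [[[0,0,0],[0,0,0.01],28],[[0,0,0],[0,0,0.02],28],[[0,0,0],[0,0,0.03],28],[[0,0,0],[0,0,0.03],28],[[0,0,0.0342],[0,-0.02,0.02],50],[[0,0,0.0342],[-0.002,-0.0329,0],50],[[0,0,0.0342],[-0.002,-0.0353,0],50],[[0,0,0.0342],[-0.002,-0.0353,0],50],[[0,0,0.0342],[-0.002,-0.0353,0],50],[[0,0,0.0342],[-0.002,-0.0353,0],50],[[0,0,0.0342],[-0.002,-0.0353,0],50],[[0,0,0.0342],[-0.002,-0.0353,0],50],[[0,0,0.0342],[-0.002,-0.0353,0],50],[[0,0,0.0342],[-0.002,-0.0353,0],50],[[0,0,0.0342],[-0.002,-0.0353,-0.03],50],[[0,0,0.0342],[0,-0.0219,-0.04],50],[[0,0,0],[0,0,-0.04],50],[[0,0,0],[0,0,0],50]]}}

```text
clock: 11.05
ee_pos: [462.9, -131.8, 175.8]
orientation: [2.108, -2.321, -0.011]
wrist_force: [-0.4, -0.1, 0.2]
width: 50.3
finger_force: 0.0
```

Run:
```python
from h import *
s=telemetry.observe(); print(s['ee_pos'],s['qpos'].round(2),s['wrist_force'].round(1))
p,d,m=snap("top"); w=cloud(d,m); np.savez("top1.npz",p=p,w=w)
p2,d2,m2=snap("side"); w2=cloud(d2,m2); np.savez("side1.npz",p=p2,w=w2)
save(np.hstack([cv2.resize(p[140:350,230:430],(400,420)),cv2.resize(p2[160:370,200:400],(400,420))]),"pics/d3.png")
```

```text
[ 462.89492757 -131.79612899  175.7638204 ] [ 0.06  0.19 -0.4  -0.   -0.99 -0.16] [-0.4 -0.1  0.2]
```

View pics/d3.png

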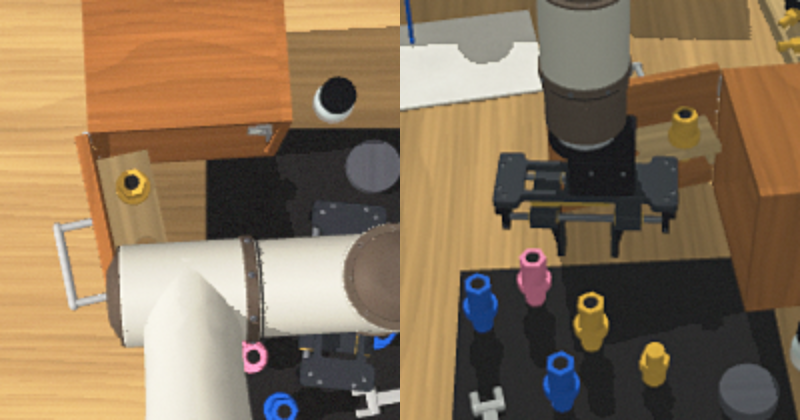

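The left half of the picture (top) shows the door wide open, with the rack and its fixed fitting at (132,185), and the arm hiding the empty hole. The right half (side) shows the adapter standing at (591,320), undisturbed. I'll go down onto it.

>>> {"op": "play_rows", "data": {"motion": [[[0,0,0],[0.0044,0.0015,-0.02],50],[[0,0,0],[0,0,-0.03],50],[[0,0,0],[0,0,-0.03],50],[[0,0,0],[0,0,-0.03],50],[[0,0,0],[0,0,-0.03],50],[[0,0,0],[0,0,-0.018],50],[[0,0,0],[0,0,-0.007],50],[[0,0,0],[0,0,0],50]]}}

```text
clock: 11.95
ee_pos: [471.1, -129.7, 56.3]
orientation: [-2.115, 2.321, -0.002]
wrist_force: [-0.8, -0.5, -0.1]
width: 50.4
finger_force: 0.0
```

>>> {"op": "play_rows", "data": {"grip_force": 25, "motion": [[[0,0,0],[0,0,0],24],[[0,0,0],[0,0,0],24],[[0,0,0],[0,0,0],24],[[0,0,0],[0,0,0],24],[[0,0,0],[0,0,0],24]]}}

```text
clock: 12.45
ee_pos: [469.6, -130.0, 55.9]
orientation: [2.114, -2.323, -0.0]
wrist_force: [-2.2, -0.7, 6.0]
width: 29.6
finger_force: 24.5
```

>>> {"op": "play_rows", "data": {"motion": [[[0,0,0],[0,0,0.01],24],[[0,0,0],[0,0,0.02],24],[[0,0,0],[0,0,0.03],24],[[0,0,0],[0,0,0.04],24],[[0,0,0],[0,0,0.04],24],[[0,0,0],[0,0,0.04],24],[[0,0,0],[0,0,0.03],24],[[0,0,0],[0,0,0.017],24],[[0,0,0],[0,0,0],24]]}}

```text
clock: 13.35
ee_pos: [470.9, -129.8, 227.2]
orientation: [-2.112, 2.321, -0.004]
wrist_force: [-0.3, 0.6, -2.7]
width: 29.7
finger_force: 24.4
```

Run:
```python
from h import *
p,d,m=snap("side"); np.savez("side2.npz",p=p,w=cloud(d,m)); print(telemetry.observe()['ee_pos'])
h=np.array([649.1,136.9])
for f in("top1","side1","side2"):
    w=np.load(f+".npz")['w']; x,y,z=w[...,0],w[...,1],w[...,2]
    # leaf top edge
    m=(abs(z-207)<4)&(x<640)&(x>430)&(y>60)&(y<170)
    P=w[m][:,:2].astype(np.float32)
    if len(P)>10:
        r=cv2.minAreaRect(P); l=cv2.fitLine(P,cv2.DIST_HUBER,0,.01,.01).ravel(); print(f,"leaf",len(P),r,"dir",np.degrees(np.arctan2(l[1],l[0])),l[2:], "inner line y at x=560:",l[3]+(560-l[2])*l[1]/l[0])
    m=(z>168)&(z<185)&(x>540)&(x<635)&(y>60)&(y<125)
    P=w[m]; 
    if len(P)>5: print("fit",len(P),((P.max(0)+P.min(0))/2).round(1),np.ptp(P,0).round(1))
    m=(abs(z-135)<4)&(x>400)&(x<640)&(y>20)&(y<140)
    P=w[m]
    if len(P)>5: r=cv2.minAreaRect(P[:,:2].astype(np.float32)); print("board",len(P),r,np.median(P[:,2]))
```

```text
[ 469.95675117 -129.66891607  225.64374654]
top1 leaf 426 ((561.5794677734375, 126.72456359863281), (160.99386596679688, 16.163055419921875), 12.37136173248291) dir 11.504536 [567.63745 128.2558 ] inner line y at x=560: 126.70131
fit 150 [579.8  99.3 176.3] [64.5 49.7 16.3]
board 838 ((583.7567749023438, 91.77546691894531), (112.99214935302734, 62.18288040161133), 12.287638664245605) 134.6427567097606
side1 leaf 215 ((582.2009887695312, 129.61087036132812), (116.40900421142578, 21.71782112121582), 11.728861808776855) dir 12.071083 [584.78766 127.05858] inner line y at x=560: 121.75765
fit 215 [576.1  98.3 176.5] [72.2 53.2 16.8]
board 489 ((535.8475341796875, 81.91646575927734), (217.4435577392578, 70.88578033447266), 10.849085807800293) 135.0998317946309
side2 leaf 182 ((591.66552734375, 132.70120239257812), (97.18204498291016, 24.103607177734375), 12.01266860961914) dir 12.660664 [592.67303 128.06424] inner line y at x=560: 120.72462
fit 179 [578.9  97.  176.1] [66.6 56.  15.7]
board 176 ((564.4192504882812, 87.34977722167969), (165.4739227294922, 69.19891357421875), 10.886188507080078) 135.6839277551062
```

>>> {"op": "play_rows", "data": {"motion": [[[0,0,0.0098],[0.0073,0.0271,0],24],[[0,0,0.0098],[0.0073,0.0271,0],24],[[0,0,0.0098],[0.0073,0.0271,0],24],[[0,0,0.0098],[0.0073,0.0271,0],24],[[0,0,0.0098],[0.0073,0.0271,0],24],[[0,0,0.0098],[0.0073,0.0271,0],24],[[0,0,0.0098],[0.0073,0.0271,0],24],[[0,0,0.0098],[0.0073,0.0271,0],24],[[0,0,0.0098],[0.0073,0.0271,0],24],[[0,0,0.0098],[0.0073,0.0271,0],24],[[0,0,0],[0,0,0],24],[[0,0,0],[0,0,0],24]]}}

```text
clock: 14.6
ee_pos: [523.8, 73.4, 223.8]
orientation: [2.444, -1.969, -0.003]
wrist_force: [0.7, -0.2, -3.0]
width: 29.7
finger_force: 24.4
```

Run:
```python
from h import *
p,d,m=snap("side"); w=cloud(d,m); s=telemetry.observe(); print(s['ee_pos'].round(1),s['orientation'].round(3),s['wrist_force'].round(1))
np.savez("side3.npz",p=p,w=w)
K=np.array(m["mtx"])
def pr(q): return cv2.projectPoints(np.array([q],float),np.array(m["rvec"]),np.array(m["tvec"]),K,None)[0].ravel().round(1)
print("hole",pr([524.6,73.6,135]))
x,y,z=w[...,0],w[...,1],w[...,2]
cam=-cv2.Rodrigues(np.array(m["rvec"]))[0].T@np.array(m["tvec"]).ravel(); print("cam",cam.round())
for lo,hi in((171,200),(203,213)):
    k=(z>lo)&(z<hi)&(abs(x-524)<40)&(abs(y-73)<32)
    P=w[k];
    if len(P): print(lo,len(P),P.mean(0).round(1),P.min(0).round(1),P.max(0).round(1))
u,v=pr([524.6,73.6,150]).astype(int)
save(cv2.resize(p[v-50:v+40,u-60:u+60],None,fx=6,fy=6,interpolation=cv2.INTER_CUBIC),"pics/h4.png"); print(u,v)
```

```text
[523.8  73.  224.1] [ 2.443 -1.97  -0.003] [-0.2 -0.1 -3. ]
hole [313.8 233.9]
cam [ 446. -921. 1076.]
171 115 [507.7  80.6 183.9] [485.6  54.8 171.3] [541.5 104.9 200. ]
203 92 [517.8  64.3 208.7] [486.   48.1 203.2] [542.1 103.7 213. ]
313 229
```

View pics/h4.png

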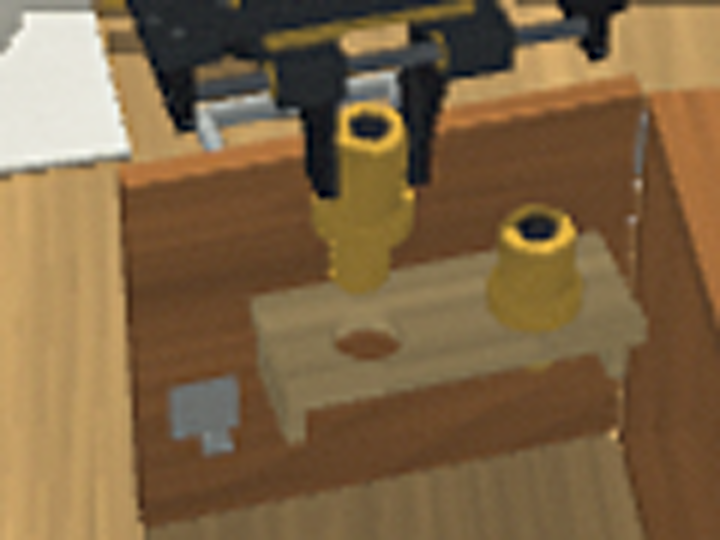

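The adapter hangs between the fingers with its stem end at crop (358,283), and the hole is at (367,340). I'll compare the observed pixels with the model to get the remaining offset.

Run:
```python
from h import *
D=np.load("side3.npz");p=D['p'];m=camera_model("side");K=np.array(m["mtx"])
def pr(q): return cv2.projectPoints(np.array(q,float).reshape(-1,3),np.array(m["rvec"]),np.array(m["tvec"]),K,None)[0].reshape(-1,2)
hsv=cv2.cvtColor(p,cv2.COLOR_RGB2HSV)
# brass rows/cols
br=(hsv[...,1]>170)&(hsv[...,0]>18)&(hsv[...,0]<30)
for v in range(196,230):
    c=np.where(br[v,300:326])[0]
    if len(c): print(v,300+c.min(),300+c.max(),end=' | ')
print()
ro=p[228:243,303:326].astype(int); q=(ro[...,0]-ro[...,2])/(ro.sum(-1)+1)
for i,r in enumerate((q*100).round().astype(int)): print(228+i,*r)
a=np.linspace(0,2*np.pi,60)
def ring(c,r,z): return np.c_[c[0]+r*np.cos(a),c[1]+r*np.sin(a),np.full(60,z)]
for nm,c,r,z in(("hole",(524.6,73.6),15.5,135),("hole bottom",(524.6,73.6),15.5,123),("stemend",(523.8,73),12,168.2),("stem mid",(523.8,73),12,185),("flange low",(523.8,73),21,200),("flange up",(523.8,73),21,212),("top",(523.8,73),15,250)):
    R=pr(ring(c,r,z)); print(nm,R.min(0).round(1),R.max(0).round(1))
J=pr([[524.6,73.6,135],[534.6,73.6,135],[524.6,83.6,135],[524.6,73.6,145]]); print("px per 10mm",(J[1:]-J[0]).round(2).tolist())
```

```text
197 311 317 | 198 310 319 | 199 310 319 | 200 310 319 | 201 310 319 | 202 310 319 | 203 310 317 | 204 310 316 | 205 310 316 | 206 310 318 | 207 310 310 | 208 310 310 | 209 310 314 | 210 320 320 | 211 320 321 | 212 309 321 | 213 305 312 | 214 318 320 | 215 307 310 | 216 313 320 | 217 306 311 | 218 318 318 | 219 310 311 | 220 310 312 | 223 308 317 | 224 308 315 | 225 308 314 | 226 310 315 | 
228 15 15 16 16 15 16 15 15 17 17 17 17 17 16 16 16 17 16 17 16 16 16 16
229 17 17 15 15 17 17 16 16 16 16 16 17 15 16 16 17 16 17 17 16 16 16 16
230 16 17 17 16 16 17 16 16 16 16 16 17 16 16 16 16 15 16 16 16 16 16 15
231 16 16 17 16 16 16 16 16 16 16 16 16 16 16 15 16 16 16 15 16 16 16 16
232 16 16 16 16 16 16 16 16 16 16 15 16 16 16 16 16 16 16 16 16 16 16 16
233 16 16 16 17 16 15 16 16 15 15 15 16 15 15 16 16 16 16 16 16 16 16 16
234 15 16 17 16 15 15 15 16 21 24 24 27 23 21 21 15 16 16 16 16 16 16 16
235 16 16 15 16 15 17 21 23 28 30 29 31 32 28 29 21 16 15 15 16 17 16 16
236 15 16 16 15 16 17 32 31 30 28 28 29 29 33 30 30 23 15 16 15 16 15 15
237 16 16 16 16 16 16 22 30 32 30 30 29 30 30 30 28 19 15 17 16 16 15 16
238 16 15 16 16 16 15 15 17 19 28 31 31 31 24 21 16 16 15 15 15 15 16 16
239 16 16 15 16 16 15 15 16 15 17 17 16 17 17 16 16 16 16 16 16 15 15 16
240 15 16 15 16 16 16 16 16 16 15 15 15 16 16 15 16 16 16 16 16 16 16 15
241 15 15 16 16 15 16 16 16 16 16 16 15 16 16 16 16 16 16 16 15 15 16 16
242 16 16 16 17 16 16 16 16 15 16 16 16 15 16 15 16 16 16 15 15 15 15 16
hole [307.8 229.8] [319.8 238.1]
hole bottom [307.8 233.2] [319.8 241.5]
stemend [308.9 221.4] [318.4 227.7]
stem mid [308.9 216.4] [318.5 222.8]
flange low [305.3 209.6] [322.2 220.7]
flange up [305.3 205.9] [322.3 217.1]
top [307.7 195.6] [320.1 203.5]
px per 10mm [[3.88, -0.16], [-0.27, -2.65], [0.03, -2.84]]
```

>>> {"op": "play_rows", "data": {"motion": [[[0,0,0],[0.0024,0,-0.013],24],[[0,0,0],[0,0,-0.013],24],[[0,0,0],[0,0,-0.008],24],[[0,0,0],[0,0,-0.004],24],[[0,0,0],[0,0,-0.003],24],[[0,0,0],[0,0,-0.002],24],[[0,0,0],[0,0,0],24]]}}

```text
clock: 15.35
ee_pos: [526.5, 73.4, 193.3]
orientation: [-2.446, 1.972, -0.0]
wrist_force: [0.4, 0.5, -2.0]
width: 29.9
finger_force: 24.4
```

>>> {"op": "play_rows", "data": {"motion": [[[0,0,0],[0,0,-0.002],24],[[0,0,0],[0,0,-0.002],24],[[0,0,0],[0,0,-0.002],24],[[0,0,0],[0,0,0],24]]}}

```text
clock: 15.75
ee_pos: [526.4, 73.3, 188.6]
orientation: [2.446, -1.971, -0.0]
wrist_force: [-0.2, 0.1, -3.1]
width: 29.7
finger_force: 24.4
```

>>> {"op": "play_rows", "data": {"motion": [[[0,0,0],[0,0,-0.002],24],[[0,0,0],[0,0,-0.002],24],[[0,0,0],[0,0,-0.002],24],[[0,0,0],[0,0,0],24]]}}

```text
clock: 16.15
ee_pos: [526.3, 73.3, 184.0]
orientation: [2.445, -1.971, -0.001]
wrist_force: [0.2, 1.5, -2.5]
width: 29.5
finger_force: 24.4
```

>>> {"op": "play_rows", "data": {"motion": [[[0,0,0],[0,0,-0.003],24],[[0,0,0],[0,0,-0.004],24],[[0,0,0],[0,0,-0.004],24],[[0,0,0],[0,0,0],24]]}}

```text
clock: 16.55
ee_pos: [526.1, 73.2, 175.4]
orientation: [2.445, -1.971, -0.001]
wrist_force: [-0.8, 0.3, -3.3]
width: 29.9
finger_force: 24.4
```

>>> {"op": "play_rows", "data": {"motion": [[[0,0,0],[0,0,-0.005],24],[[0,0,0],[0,0,-0.005],24],[[0,0,0],[0,0,-0.005],24],[[0,0,0],[0,0,0],24]]}}

```text
clock: 16.95
ee_pos: [526.0, 73.2, 164.0]
orientation: [2.445, -1.971, -0.001]
wrist_force: [-0.3, -0.3, -4.4]
width: 29.6
finger_force: 24.4
```

>>> {"op": "play_rows", "data": {"motion": [[[0,0,0],[0,0,-0.002],24],[[0,0,0],[0,0,-0.001],24],[[0,0,0],[0,0,0],24]]}}

```text
clock: 17.25
ee_pos: [526.5, 73.3, 162.5]
orientation: [2.446, -1.972, 0.0]
wrist_force: [-0.7, -0.4, -4.2]
width: 29.8
finger_force: 24.4
```

>>> {"op": "play_rows", "data": {"motion": [[[0,0,0],[0,0,-0.001],24],[[0,0,0],[0,0,-0.001],24],[[0,0,0],[0,0,0],24]]}}

```text
clock: 17.55
ee_pos: [526.4, 73.3, 161.0]
orientation: [2.446, -1.972, -0.0]
wrist_force: [1.0, -0.6, -2.6]
width: 29.5
finger_force: 24.4
```

>>> {"op": "play_rows", "data": {"motion": [[[0,0,0],[0,0,-0.001],24],[[0,0,0],[0,0,-0.001],24],[[0,0,0],[0,0,0],24]]}}

```text
clock: 17.85
ee_pos: [526.6, 73.3, 159.7]
orientation: [-2.446, 1.971, -0.0]
wrist_force: [-0.8, 0.0, -1.9]
width: 29.2
finger_force: 24.4
```

>>> {"op": "play_rows", "data": {"motion": [[[0,0,0],[0,0,-0.001],24],[[0,0,0],[0,0,0],24]]}}

```text
clock: 18.05
ee_pos: [526.7, 73.2, 159.5]
orientation: [-2.446, 1.971, -0.001]
wrist_force: [-1.8, -0.5, 1.8]
width: 29.5
finger_force: 24.4
```

>>> {"op": "play_rows", "data": {"motion": [[[0,0,0],[0,0,0],40],[[0,0,0],[0,0,0],40],[[0,0,0],[0,0,0],40],[[0,0,0],[0,0,0.005],40],[[0,0,0],[0,0,0.015],40],[[0,0,0],[0,0,0.025],40],[[0,0,0],[0,0,0.03],40],[[0,0,0],[0,0,0.03],40],[[0,0,0],[0,0,0.028],40]]}}

```text
clock: 18.95
ee_pos: [526.9, 73.4, 260.8]
orientation: [-2.445, 1.97, -0.002]
wrist_force: [1.1, -0.2, -0.2]
width: 40.2
finger_force: 0.0
```

>>> {"op": "play_rows", "data": {"motion": [[[0,0,-0.0417],[-0.0051,0.0094,0],28],[[0,0,-0.0417],[-0.0051,0.0094,0],28],[[0,0,-0.0417],[-0.0051,0.0094,0],28],[[0,0,-0.0417],[-0.0051,0.0094,0],28],[[0,0,-0.0417],[-0.0051,0.0094,0],28],[[0,0,-0.0417],[-0.0051,0.0094,0],28],[[0,0,-0.0417],[-0.0051,0.0094,0],28],[[0,0,-0.0417],[-0.0051,0.0094,0],28],[[0,0,-0.0417],[-0.0051,0.0094,0],28],[[0,0,-0.0417],[-0.0051,0.0094,0],28],[[0,0,-0.0417],[-0.0051,0.0094,0],28],[[0,0,-0.0417],[-0.0051,0.0094,0],28],[[0,0,0],[0,0,0],28]]}}

```text
clock: 20.25
ee_pos: [480.6, 158.6, 259.6]
orientation: [-0.335, 3.122, 0.001]
wrist_force: [-0.4, -0.4, 0.3]
width: 27.8
finger_force: 0.0
```

Run:
```python
from h import *
p,d,m=snap("side"); w=cloud(d,m); s=telemetry.observe(); print(s['ee_pos'].round(1),s['orientation'].round(3))
x,y,z=w[...,0],w[...,1],w[...,2]
k=(abs(z-207)<4)&(x<645)&(x>400)&(y>60)&(y<170); P=w[k][:,:2].astype(np.float32); print(cv2.minAreaRect(P))
k=(abs(z-192)<9)&(x<600)&(x>400)&(y>145)&(y<200); H=w[k]; print("bar",len(H),H.mean(0).round(1),H.min(0),H.max(0))
save(cv2.resize(p[170:270,250:370],None,fx=6,fy=6,interpolation=cv2.INTER_CUBIC),"pics/r5.png")
```

```text
[480.8 158.2 259.5] [-3.390e-01  3.122e+00  1.000e-03]
((534.3053588867188, 117.6815185546875), (228.13095092773438, 22.205026626586914), 12.505781173706055)
bar 159 [505.2 157.6 195.3] [452.06792743 145.03916701 186.36053912] [550.60378343 172.38751704 200.98310387]
```

View pics/r5.png

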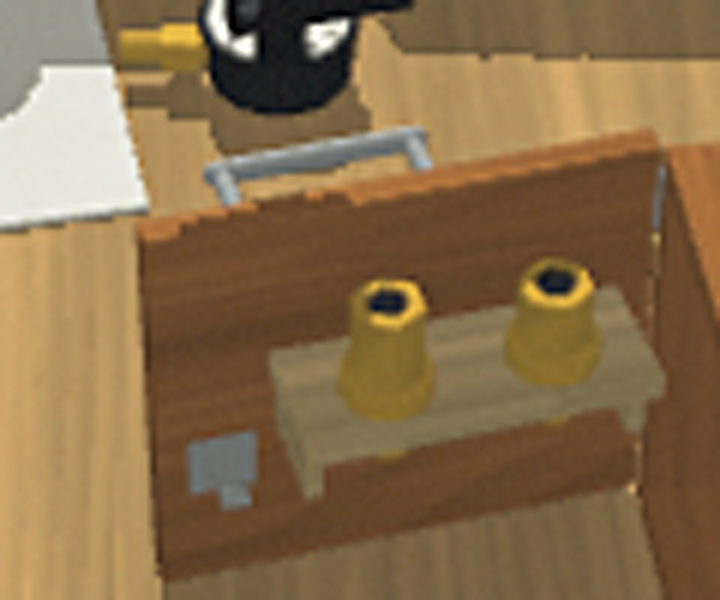

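The adapter is seated at crop (388,350): its flange is flat on the board and the stem shows below at (395,455), level with the fixed fitting. Next I'll straddle the bar again.

>>> {"op": "play_rows", "data": {"motion": [[[0,0,0],[0,0,-0.02],28],[[0,0,0],[0,0,-0.03],28],[[0,0,0],[0,0,-0.02],28],[[0,0,0],[0,0,-0.012],28],[[0,0,0],[0,0,-0.005],28],[[0,0,0],[0,0,-0.005],28],[[0,0,0],[0,0,-0.005],28],[[0,0,0],[0,0,-0.005],28],[[0,0,0],[0,0,-0.004],28],[[0,0,0],[0,0,0],22],[[0,0,0],[0,0,0],22],[[0,0,0],[0,0,0],22]]}}

```text
clock: 21.5
ee_pos: [480.7, 158.1, 179.2]
orientation: [-0.334, 3.123, 0.0]
wrist_force: [-0.2, -0.6, 0.0]
width: 22.5
finger_force: 0.0
```

Run:
```python
import numpy as np
from workcell import telemetry
s=telemetry.observe();print(s['ee_pos'],s['wrist_force'],s['width'],s['finger_force'],s['clock'])
h=np.array([649.1,136.9]); r=s['ee_pos'][:2]-h
print(r,np.hypot(*r),np.degrees(np.arctan2(r[1],r[0]))%360)
a=0
R=lambda t:np.array([[np.cos(t),-np.sin(t)],[np.sin(t),np.cos(t)]])
for d in [.02,.03]+[.05]*25:
    q=(R(a+d)-R(a))@r/750; a+=d; print([round(d/np.pi,4)],q.round(4).tolist(),round(a,2))
```

```text
[480.73910026 158.05003533 179.24736595] [-0.16023544 -0.62525773  0.02559242] 22.451566418495737 0.0 21.5
[-168.36089974   21.15003533] 169.6841670721096 172.83982883819104
[0.0064] [-0.0005, -0.0045] 0.02
[0.0095] [-0.0006, -0.0068] 0.05
[0.0159] [-0.0006, -0.0113] 0.1
[0.0159] [0.0, -0.0113] 0.15
[0.0159] [0.0006, -0.0113] 0.2
[0.0159] [0.0011, -0.0113] 0.25
[0.0159] [0.0017, -0.0112] 0.3
[0.0159] [0.0022, -0.0111] 0.35
[0.0159] [0.0028, -0.011] 0.4
[0.0159] [0.0033, -0.0108] 0.45
[0.0159] [0.0039, -0.0106] 0.5
[0.0159] [0.0044, -0.0104] 0.55
[0.0159] [0.0049, -0.0102] 0.6
[0.0159] [0.0054, -0.0099] 0.65
[0.0159] [0.0059, -0.0096] 0.7
[0.0159] [0.0064, -0.0093] 0.75
[0.0159] [0.0068, -0.009] 0.8
[0.0159] [0.0073, -0.0087] 0.85
[0.0159] [0.0077, -0.0083] 0.9
[0.0159] [0.0081, -0.0079] 0.95
[0.0159] [0.0085, -0.0075] 1.0
[0.0159] [0.0089, -0.007] 1.05
[0.0159] [0.0092, -0.0066] 1.1
[0.0159] [0.0095, -0.0061] 1.15
[0.0159] [0.0098, -0.0056] 1.2
[0.0159] [0.0101, -0.0051] 1.25
[0.0159] [0.0103, -0.0046] 1.3
```

>>> {"op": "play_rows", "data": {"motion": [[[0,0,0.0064],[-0.0005,-0.0045,0],22],[[0,0,0.0095],[-0.0006,-0.0068,0],22],[[0,0,0.0159],[-0.0006,-0.0113,0],22],[[0,0,0.0159],[0,-0.0113,0],22],[[0,0,0.0159],[0.0006,-0.0113,0],22],[[0,0,0.0159],[0.0011,-0.0113,0],22],[[0,0,0.0159],[0.0017,-0.0112,0],22],[[0,0,0.0159],[0.0022,-0.0111,0],22],[[0,0,0.0159],[0.0028,-0.011,0],22],[[0,0,0.0159],[0.0033,-0.0108,0],22]]}}

```text
clock: 22.5
ee_pos: [488.3, 82.2, 179.3]
orientation: [-1.025, 2.969, 0.001]
wrist_force: [-0.6, 1.3, 0.3]
width: 22.1
finger_force: 0.3
```

>>> {"op": "play_rows", "data": {"motion": [[[0,0,0.0159],[0.0039,-0.0106,0],22],[[0,0,0.0159],[0.0044,-0.0104,0],22],[[0,0,0.0159],[0.0049,-0.0102,0],22],[[0,0,0.0159],[0.0054,-0.0099,0],22],[[0,0,0.0159],[0.0059,-0.0096,0],22],[[0,0,0.0159],[0.0064,-0.0093,0],22],[[0,0,0.0159],[0.0068,-0.009,0],22],[[0,0,0.0159],[0.0073,-0.0087,0],22],[[0,0,0.0159],[0.0077,-0.0083,0],22]]}}

```text
clock: 23.4
ee_pos: [527.6, 17.7, 179.1]
orientation: [-1.661, 2.666, 0.001]
wrist_force: [-0.2, 0.9, -1.0]
width: 22.0
finger_force: 0.3
```

>>> {"op": "play_rows", "data": {"motion": [[[0,0,0.0159],[0.0081,-0.0079,0],22],[[0,0,0.0159],[0.0085,-0.0075,0],22],[[0,0,0.0159],[0.0089,-0.007,0],22],[[0,0,0.0159],[0.0092,-0.0066,0],22],[[0,0,0.0159],[0.0095,-0.0061,0],22],[[0,0,0.0159],[0.0098,-0.0056,0],22],[[0,0,0.0159],[0.0101,-0.0051,0],22],[[0,0,0.0095],[0.0062,-0.0028,0],22],[[0,0,0],[0,0,0],22]]}}

```text
clock: 24.3
ee_pos: [580.7, -18.9, 178.9]
orientation: [2.131, -2.308, 0.0]
wrist_force: [0.2, 0.9, -0.4]
width: 21.9
finger_force: 0.0
```

>>> {"op": "play_rows", "data": {"motion": [[[0,0,0.0033],[0.0024,-0.001,0],22],[[0,0,0.0033],[0.0024,-0.001,0],22],[[0,0,0.0033],[0.0024,-0.001,0],22],[[0,0,0.0033],[0.0024,-0.001,0],22],[[0,0,0.0033],[0.0024,-0.0009,0],22],[[0,0,0.0033],[0.0024,-0.0009,0],22],[[0,0,0.0033],[0.0024,-0.0009,0],22],[[0,0,0.0033],[0.0024,-0.0009,0],22],[[0,0,0],[0,0,0],22]]}}

```text
clock: 25.2
ee_pos: [595.3, -24.1, 179.1]
orientation: [-2.225, 2.217, -0.001]
wrist_force: [0.2, -1.1, -0.6]
width: 22.3
finger_force: 0.0
```

>>> {"op": "play_rows", "data": {"motion": [[[0,0,0.0018],[0.0013,-0.0004,0],22],[[0,0,0.0018],[0.0013,-0.0004,0],22],[[0,0,0.0018],[0.0013,-0.0004,0],22],[[0,0,0],[0,0,0],22]]}}

```text
clock: 25.6
ee_pos: [598.0, -25.0, 179.1]
orientation: [-2.244, 2.198, -0.001]
wrist_force: [0.3, -0.2, 0.1]
width: 22.2
finger_force: 0.0
```

>>> {"op": "play_rows", "data": {"motion": [[[0,0,0.0018],[0.0013,-0.0004,0],22],[[0,0,0.0018],[0.0013,-0.0004,0],22],[[0,0,0],[0,0,0],22]]}}

```text
clock: 25.9
ee_pos: [599.7, -25.7, 179.0]
orientation: [2.256, -2.186, 0.0]
wrist_force: [-0.2, 0.0, 1.0]
width: 22.2
finger_force: 0.1
```

>>> {"op": "play_rows", "data": {"motion": [[[0,0,0.0015],[0.0013,-0.0004,0],22],[[0,0,0.0015],[0.0013,-0.0004,0],22],[[0,0,0],[0,0,0],22]]}}

```text
clock: 26.2
ee_pos: [600.9, -26.2, 178.9]
orientation: [2.266, -2.174, -0.002]
wrist_force: [-4.1, 1.4, 1.8]
width: 22.2
finger_force: 1.6
```

>>> {"op": "play_rows", "data": {"motion": [[[0,0,0.0015],[0.0013,-0.0004,0],22],[[0,0,0.0015],[0.0013,-0.0004,0],22],[[0,0,0],[0,0,0],22]]}}

```text
clock: 26.5
ee_pos: [602.4, -26.6, 178.8]
orientation: [2.276, -2.163, -0.004]
wrist_force: [-5.8, 2.2, 1.8]
width: 22.0
finger_force: 2.6
```

>>> {"op": "play_rows", "data": {"motion": [[[0,0,0.001],[0.0013,-0.0004,0],22],[[0,0,0],[0,0,0],22]]}}

```text
clock: 26.7
ee_pos: [602.9, -26.8, 178.8]
orientation: [2.278, -2.159, -0.005]
wrist_force: [-6.0, 2.7, 2.4]
width: 21.9
finger_force: 3.1
```

>>> {"op": "play_rows", "data": {"motion": [[[0,0,0.001],[0.0013,-0.0004,0],22],[[0,0,0],[0,0,0],22]]}}

```text
clock: 26.9
ee_pos: [603.5, -27.1, 178.7]
orientation: [2.281, -2.155, -0.006]
wrist_force: [-6.5, 3.8, 2.8]
width: 22.0
finger_force: 3.4
```

>>> {"op": "play_rows", "data": {"motion": [[[0,0,0.001],[0.0013,-0.0002,0],22],[[0,0,0],[0,0,0],22]]}}

```text
clock: 27.1
ee_pos: [604.0, -27.2, 178.7]
orientation: [2.284, -2.151, -0.007]
wrist_force: [-7.7, 3.4, 4.3]
width: 22.4
finger_force: 4.0
```

>>> {"op": "play_rows", "data": {"motion": [[[0,0,0.001],[0.0013,-0.0002,0],22],[[0,0,0],[0,0,0],22]]}}

```text
clock: 27.3
ee_pos: [604.5, -27.4, 178.7]
orientation: [2.287, -2.147, -0.008]
wrist_force: [-9.8, 4.6, 4.6]
width: 22.0
finger_force: 4.5
```

>>> {"op": "play_rows", "data": {"motion": [[[0,0,0.001],[0.0013,-0.0002,0],22],[[0,0,0],[0,0,0],22]]}}

```text
clock: 27.5
ee_pos: [604.9, -27.5, 178.6]
orientation: [2.29, -2.143, -0.01]
wrist_force: [-9.6, 4.0, 5.8]
width: 22.3
finger_force: 5.0
```

>>> {"op": "play_rows", "data": {"motion": [[[0,0,0],[0.0013,0.0004,0.0006],22],[[0,0,0],[0,0,0],22]]}}

```text
clock: 27.7
ee_pos: [605.2, -27.6, 178.6]
orientation: [2.288, -2.142, -0.011]
wrist_force: [-10.8, 3.7, 5.4]
width: 22.2
finger_force: 5.4
```

>>> {"op": "play_rows", "data": {"motion": [[[0,0,0],[0.0013,0.0003,0.0006],22],[[0,0,0],[0,0,0],22]]}}

```text
clock: 27.9
ee_pos: [605.5, -27.6, 178.6]
orientation: [2.287, -2.142, -0.013]
wrist_force: [-11.0, 2.3, 4.3]
width: 22.3
finger_force: 5.7
```

>>> {"op": "play_rows", "data": {"motion": [[[0,0,0],[0.0012,0,0.0003],22],[[0,0,0],[0,0,0],22]]}}

```text
clock: 28.1
ee_pos: [606.1, -27.8, 178.7]
orientation: [2.286, -2.141, -0.014]
wrist_force: [-11.0, 0.7, 3.3]
width: 22.0
finger_force: 5.6
```

>>> {"op": "play_rows", "data": {"motion": [[[0,0,0.0005],[0.0012,0,0],22],[[0,0,0],[0,0,0],22]]}}

```text
clock: 28.3
ee_pos: [608.4, -28.3, 178.8]
orientation: [2.289, -2.14, -0.009]
wrist_force: [-8.4, 0.5, 1.9]
width: 22.0
finger_force: 4.1
```

>>> {"op": "play_rows", "data": {"motion": [[[0,0,0.0005],[0.0012,0,0.0003],22],[[0,0,0],[0,0,0],22]]}}

```text
clock: 28.5
ee_pos: [608.5, -28.3, 178.7]
orientation: [2.29, -2.138, -0.012]
wrist_force: [-10.1, 1.0, 2.8]
width: 21.8
finger_force: 5.1
```

>>> {"op": "play_rows", "data": {"motion": [[[0,0,0.0005],[0.0012,0,0.0003],22],[[0,0,0],[0,0,0],22]]}}

```text
clock: 28.7
ee_pos: [608.5, -28.3, 178.7]
orientation: [2.29, -2.135, -0.014]
wrist_force: [-12.3, 0.8, 2.8]
width: 21.9
finger_force: 5.9
```

>>> {"op": "play_rows", "data": {"motion": [[[0,0,0],[-0.0025,0,-0.0005],24],[[0,0,0],[-0.003,0,-0.0005],24],[[0,0,0],[-0.003,0,0],26],[[0,0,0],[-0.0022,0,0],28],[[0,0,0],[0,0,0],28],[[0,0,0],[0,0,0],28]]}}

```text
clock: 29.3
ee_pos: [606.6, -27.3, 180.2]
orientation: [-2.298, 2.14, -0.002]
wrist_force: [-0.3, 0.8, -0.1]
width: 27.5
finger_force: 0.0
```

>>> {"op": "play_rows", "data": {"motion": [[[0,0,0],[-0.0025,0,0.005],28],[[0,0,0],[-0.001,0,0.01],28],[[0,0,0],[0,0,0.02],28],[[0,0,0],[0,0,0.03],28],[[0,0,0],[0,0,0.04],28],[[0,0,0],[-0.04,0.02,0.03],28],[[0,0,0],[-0.05,0.04,0.02],28],[[0,0,0],[-0.04,0.05,0],28],[[0,0,0],[-0.02,0.055,0],28],[[0,0,0],[-0.01,0.055,0],28],[[0,0,0],[0,0.055,0],28],[[0,0,0],[0,0.055,0],28],[[0,0,0],[0,0.055,0],28],[[0,0,0],[0,0.04,0],28],[[0,0,0],[0,0,0],28]]}}

```text
clock: 30.8
ee_pos: [483.5, 294.5, 296.0]
orientation: [-2.302, 2.136, 0.0]
wrist_force: [-0.1, -0.2, 0.0]
width: 28.3
finger_force: 0.0
```

Run:
```python
from h import *
p,d,m=snap("top"); w=cloud(d,m); p2,d2,m2=snap("side"); w2=cloud(d2,m2)
print(telemetry.observe()['ee_pos'])
for w_ in(w,w2):
    k=((abs(w_[...,2]-208)<6)&(abs(w_[...,0]-730)<140)&(abs(w_[...,1]-40)<160)).astype(np.uint8)
    n,l,st,_=cv2.connectedComponentsWithStats(k); P=w_[l==1+st[1:,4].argmax()]; print(cv2.minAreaRect(P[:,:2].astype(np.float32)))
    H=w_[(abs(w_[...,2]-194)<10)&(w_[...,0]<601)&(w_[...,0]>570)&(abs(w_[...,1])<100)]; print(H.mean(0).round(1))
save(np.hstack([p[100:370,240:540],p2[180:450,200:460]]),"pics/f6.png")
```

```text
[483.40025505 291.64110059 296.26832547]
((728.01953125, 27.4552001953125), (177.6326904296875, 230.25070190429688), 3.365077018737793)
[598.1   4.5 195. ]
((727.7683715820312, 27.165618896484375), (177.8027801513672, 238.23236083984375), 3.5051205158233643)
[ 5.978e+02 -3.000e-01  1.961e+02]
```

View pics/f6.png

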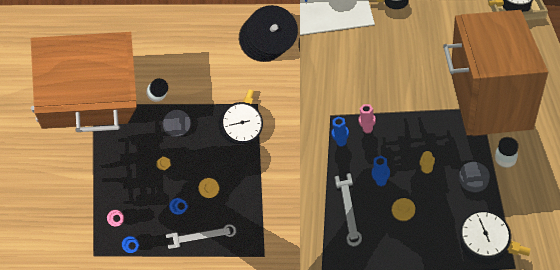

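The door is fully shut: the bar is back at x=598.1 and the cabinet outline matches the first measurement. The adapter is gone from the mat and everything else is in its place, so I'm handing in.

```bash
python3 -c "
from workcell import order
print(order.finish_job())"
```

```text
the job is handed in; nothing more can be done
None
```

The brass adapter hangs in the rack's empty hole, the door is shut with its catch snapped home, nothing else on the bench was moved, and the job was handed in at about 31 s with door forces under about 18 N.

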